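Load a drying cartridge into its spring holder

TASK

Take the longer of the two drying cartridges from the stand and load it into the empty cartridge holder: with the cartridge sloping, push its lower end in under the hood against the spring plate, then tip the other end down so that the cartridge lies level and fully home between spring plate and end stop, and let go. Leave the shorter cartridge in its place on the stand.

Things in the scene. Friction and masses are not known exactly. Their poses are not given: they have to be found in the camera images.
- long_cartridge: The longer cartridge: white cylinder with aluminium end caps, 30 mm diameter, 110 mm long, about 0.12 kg, both ends alike. Origin at its middle on its axis; its y axis is the cylinder's axis. It starts lying level in either of the two places of a stand, axis 37 mm above the bench, free between the V supports for 50 mm along its middle (stand's base plate 8 mm high below it).
- short_cartridge: The shorter cartridge, same look, 30 mm diameter, 78 mm long, lying 85 mm beside the long one in the other place of the stand; stays there. Origin at its middle on its axis.
- holder: Cartridge holder fixed to the bench: grey base plate 66 x 172 x 8 mm. Origin on the bench top below the seat; z up, y along the bay from end stop to spring plate. Two V supports, 6 mm thick, at y = -30 and +30 mm, 48 mm wide, tops 40 mm above the bench, centre the cartridge; between them only the base plate lies below. Offsets in mm along y are given from this origin.
- seat (a point): Middle of the fully loaded cartridge, 37 mm above the bench, fixed to the holder, axes as the holder's.
- stop_top (a point): Top inner edge of the end stop's upright face, 44 mm wide, at y = -55 mm, 37 mm above the bench; above it a lip flares outward at 45 degrees to 46 mm above the bench. Fixed to the holder.
- hood_edge (a point): Middle of the lower front edge of the fixed hood, at y = +33 mm, 66 mm above the bench; the dark steel hood, 56 mm wide, top 70 mm above the bench, runs from here to a block at y = +89 to +101 mm and covers the spring plate. A level cartridge cannot pass hood and stop together; one sloping about 15 degrees, lower end foremost under the hood, can.
- spring_plate (a joint): Travel of the spring plate under the hood, m: 0 at rest (face at y = +45 mm), up to 0.024 pressed to +y; 3 N to start, 9 N at full travel. Plate 36 mm wide, 20 to 62 mm above the bench. The loaded cartridge holds it at 0.010; tipping the sloping cartridge down past the end stop needs 0.014 to 0.020.

How it is judged:
By the outcome, as a careful person would: the job done as asked, in the order asked, and still so for the second after the job is handed in, with the robot touching nothing.
It also fails if it takes over 35 s, if anything falls off the work surface, if the arm or the gripper's body presses on something with over 40 N, if the wrist force passes 120 N, or if a joint passes its speed limit or range.

ROBOT

A 7-joint arm with a two-finger parallel gripper is mounted at the origin on a cart in front of the work surface, level with it; the furniture and walls round the work are solid. World frame = base frame: x ahead of the robot, y to its left, z up, the work surface at z = 0. Lengths are in m, angles in degrees, forces in N, time in s.
With the tool pointing down it reaches from about 0.425 to 0.8 m from the base axis. Payload 8.3 kg.
Tool frame: the origin (TCP) lies at the centre of the arm's flange, where the gripper is bolted on; the fingertips stand 173 mm ahead of it and the grasp point (between the pads) lies 155 mm ahead of it; z points along the fingers, y is the line along which they close (so a half turn about z gives the same grasp; the last joint's range is limited). The gripper opens to 85 mm and grips with 20 to 120 N. Pads are 22 mm wide; open, the fingers measure 114 mm over their backs; the gripper's body (76 mm by 85 mm) begins 54 mm behind the grasp point. The pads swing forward as they close: fully open they stand 13 mm farther back than shut.
Start: joints at [-77.687, 21.967, 0.94, 78.501, -0.361, 79.538, -2.664], TCP at [0.171, 0.601, 0.405] pointing down, gripper open.
Joint ranges: [-169.22, 169.22], [-14.56, 117.87], [-87.37, 89.26], [10.42, 133.3], [-82.24, 262.24], [0.94, 117.77], [-172.7, 172.7]. Speed limits (degrees/s): [136.94, 136.94, 172.46, 172.46, 180, 180, 180].

INTERFACE

Orientations are given as [roll, pitch, yaw] about the fixed x, y, z axes, in that order (R = Rz(yaw) Ry(pitch) Rx(roll)).
In Python, from station import bot gives the robot as it stands.
- The arm moves only by the tool carry_out, never from a script. Its argument "series" is a list of rows, each an object of numbers: "tx", "ty", "tz": the shift along the world's x, y, z in cm; "yaw": the turn about the world's z in rad; "grip": the opening, from -1 (shut) to 1 (fully open). In form: [{"tx": .., "ty": .., "tz": .., "yaw": .., "grip": ..}, ...]. A call has 1 to 8 rows; each row is the pose to reach, as a shift and turn from the pose commanded when the call began; what a row does not reach only later rows make up. A row lasts 1/8 s, in which the tool goes at most 62.5 mm and 10.7 degrees, less where a joint would pass 70% of its speed; a pose out of reach is approached as far as the arm can. A call with a gripper value outside its range is refused whole. The fingers move at their own pace and stop on an object; the grip force is fixed at half the most. Time passes only in rows, so rows that repeat a pose let the fingers close. It gives the time, the measured TCP pose, the force, the opening and the grip force at its end, in the units of the state.
- bot.read_state(): the state, without advancing time (a new reading comes with each control period).
- bot.capture(name): name is "scene" or "top" or "wrist"; returns (picture, depth): 400x640x3 uint8, blue, green, red; 400x640 float32, m along the optical axis (not along the pixel's ray), 0 where there is no reading.
- bot.camera_params(name): a dict with "fx", "fy", "cx", "cy" (pixels), "extrinsics" (4x4, takes a point from camera to world coordinates). Camera axes: x right, y up, looking along -z (the intrinsics and any distortion apply to the point x, -y, -z); pixel columns grow to the right and rows downward; lengths in m; the calibration is good to about 2 mm. A picture is of the moment at which its call begins: read the wrist's pose just before it. camera_params takes no time and is no camera call; for the wrist camera it gives the pose at the moment of the call.
- bot.job_done(): hands the job in; it is judged then, once.
Trained networks look in the newest picture that a camera, given by its name, has taken for a name from the list of things; names that differ only in an ending like _2 or _b are one class to them, and where a whole thing is asked for, a point or a joint stands for the part that bears it (a point fixed in the world has none). Each returns a list of dicts, best first, with "conf" (0 to 1); they miss things now and then, are a little off and sometimes report something else, mostly with a low value. They report only what shows in the picture. A call takes as long as a camera call.
- bot.boxes_of(query, camera): "rect" ([centre column, centre row, width, height] in pixels, round what is visible of it).
- bot.regions_of(query, camera): "pixels" (400x640 bool, what is visible of it) and "rect" ([centre column, centre row, width, height] in pixels, round what is visible of it).
The state is a dict: "time": time; "qpos": joint angles; "joint_velocities": joint speeds; "effort": joint torques, N m; "ee_pos": TCP position; "tcp_rot": TCP orientation; "wrist_force": force on the tool from outside, world axes, zero at the start; "ft_torque": the same for the moment, N m; "gripper_width": finger opening in m; "grasp_force": force on a finger pad.
Only numpy, scipy, OpenCV 4.12 (cv2) and the standard library are available. Lean on these libraries where they do the work, as an engineer would, in place of code of your own. Each camera call takes 0.05 s, during which the arm holds its last target. There are 200 camera calls.

## Working session

There is one attempt and no reset: what is moved stays moved. The work goes in short steps, Python scripts to look and compute and a tool call to move; the robot and the scene stay as the last step left them, time stands still between calls to the robot, and variables do not carry over. Pictures are saved under pics/ and viewed, at most 10 in all, crops included, and the job is handed in when it is done.

Besides the shell and the picture viewer there is one more tool, called after "Call:" as name(argument=value, ...) on one line, values as JSON. carry_out: Moves the arm, as the interface text tells. Its arguments: {"type":"object","properties":{"series":{"type":"array"}},"required":["series"]}

```bash
ls; mkdir -p pics; cat > h.py <<'E'
from station import bot
import numpy as np, cv2
def cap(c):
    p=bot.camera_params(c); im,d=bot.capture(c); return im,d,p
def world(u,v,z,p):   # u,v pixel arrays, depth z
    u,v,z=map(np.asarray,(u,v,z))
    X=np.stack([(u-p['cx'])/p['fx']*z,-(v-p['cy'])/p['fy']*z,-z,np.ones_like(z)],-1)
    return (X@np.array(p['extrinsics']).T)[...,:3]
def proj(X,p):
    T=np.linalg.inv(np.array(p['extrinsics'])); c=T[:3,:3]@np.asarray(X)+T[:3,3]
    return p['cx']+p['fx']*c[0]/-c[2], p['cy']-p['fy']*c[1]/-c[2]
def onplane(u,v,h,p):
    E=np.array(p['extrinsics']); o=E[:3,3]; r=E[:3,:3]@np.array([(u-p['cx'])/p['fx'],-(v-p['cy'])/p['fy'],-1])
    return o+r*(h-o[2])/r[2]
E
python3 - <<'E'
from h import *
for c in ('scene','top'):
    im,d,p=cap(c); cv2.imwrite(f'pics/{c}0.png',im)
    print(c,{k:(np.round(v,3).tolist()) for k,v in p.items()})
    for q in ('long_cartridge','short_cartridge','holder','hood_edge'):
        for r in bot.regions_of(q,c)[:2]:
            m=r['pixels']; v,u=np.nonzero(m&(d>0)); W=world(u,v,d[v,u],p)
            print(q,round(r['conf'],2),np.round(r['rect']),W.mean(0).round(3),np.percentile(W,2,0).round(3),np.percentile(W,98,0).round(3), cv2.minAreaRect((W[:,:2]*1000).astype(np.float32)))
print(bot.read_state())
E
```

```text
pics
scene {'fx': 389.232, 'fy': 389.232, 'cx': 320.671, 'cy': 190.031, 'extrinsics': [[0.888, 0.181, -0.423, 0.135], [-0.46, 0.373, -0.806, -0.701], [0.012, 0.91, 0.414, 0.425], [0.0, 0.0, 0.0, 1.0]]}
long_cartridge 0.9 [363. 241.  48.  43.] [ 0.487 -0.196  0.042] [ 0.475 -0.241  0.026] [ 0.505 -0.133  0.051] ((506.6404113769531, -145.079345703125), (198.79849243164062, 68.65792083740234), 69.8763427734375)
short_cartridge 0.94 [319. 256.  42.  31.] [ 0.403 -0.2    0.042] [ 0.391 -0.229  0.024] [ 0.423 -0.154  0.051] ((413.7696533203125, -170.9073028564453), (123.48405456542969, 55.19491958618164), 73.5066909790039)
holder 0.55 [298. 190.  39.  56.] [0.482 0.099 0.029] [0.448 0.011 0.   ] [0.522 0.182 0.07 ] ((510.67449951171875, 185.7559356689453), (365.4891052246094, 81.39659881591797), 75.44804382324219)
hood_edge 0.6 [297. 189.  42.  53.] [0.482 0.099 0.029] [0.45  0.011 0.002] [0.52  0.179 0.07 ] ((511.3980407714844, 185.45352172851562), (365.59771728515625, 81.43428802490234), 76.35548400878906)
top {'fx': 368.964, 'fy': 368.964, 'cx': 315.6, 'cy': 205.889, 'extrinsics': [[0.0
[... 946 characters left out ...]
, 'qpos': array([-77.68511318,  21.96914877,   0.9393183 ,  78.50254658,
        -0.35979012,  79.53939063,  -2.6659465 ]), 'joint_velocities': array([ 0.05299877, -0.03967479,  0.09130643, -0.05877651,  0.00017933,
       -0.11574641, -0.10739949]), 'effort': array([-6.90199740e-04, -6.26745415e+01,  8.42139088e-01, -3.71760821e+01,
        1.65622338e-02,  3.52906762e-03, -1.38146910e-05]), 'ee_pos': array([0.1713834 , 0.60102851, 0.40464546]), 'tcp_rot': array([-1.79991681e+02, -2.02392813e-03,  1.64082671e+02]), 'wrist_force': array([-0.16608816, -0.29506801, -0.89531288]), 'ft_torque': array([0.0468061 , 0.08179559, 0.00612768]), 'grasp_force': 0.0, 'gripper_width': 0.08536777038555281}
```

```bash
python3 - <<'E'
import cv2,numpy as np
a=cv2.imread('pics/scene0.png')[140:300,240:440]; b=cv2.imread('pics/top0.png')[165:285,200:440]
a=cv2.resize(a,None,fx=2.8,fy=2.8,interpolation=2);b=cv2.resize(b,None,fx=3.2,fy=3.2,interpolation=2)
cv2.imwrite('pics/a.png',a);cv2.imwrite('pics/b.png',b)
E
```

```text
(no output)
```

View pics/a.png

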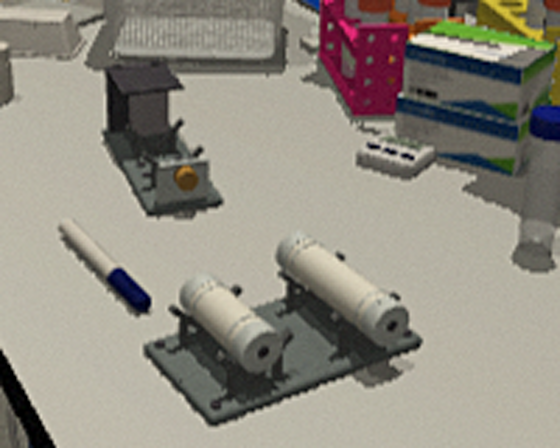

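View pics/b.png

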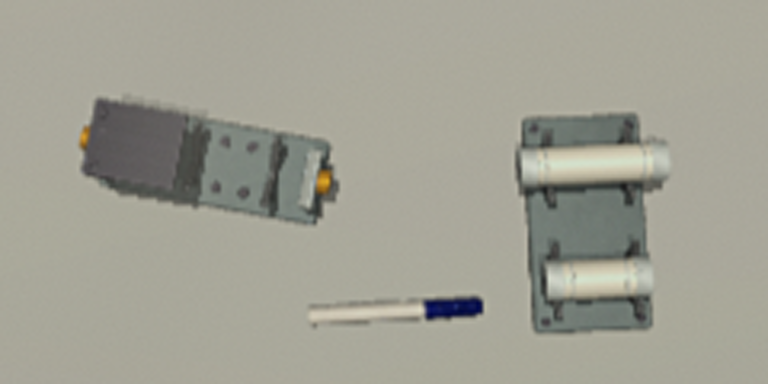

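Call:
carry_out(series=[{"tx":7,"ty":-12,"tz":0,"yaw":-0.4,"grip":1},{"tx":29,"ty":-50,"tz":0,"yaw":-1.47,"grip":1},{"tx":29,"ty":-50,"tz":0,"yaw":-1.47,"grip":1},{"tx":29,"ty":-50,"tz":0,"yaw":-1.47,"grip":1},{"tx":29,"ty":-50,"tz":0,"yaw":-1.47,"grip":1},{"tx":29,"ty":-50,"tz":0,"yaw":-1.47,"grip":1},{"tx":29,"ty":-50,"tz":0,"yaw":-1.47,"grip":1},{"tx":29,"ty":-50,"tz":0,"yaw":-1.47,"grip":1}])

```text
time: 1.5
ee_pos: [0.4228, 0.1665, 0.4051]
tcp_rot: [180.0, -0.1, 79.6]
wrist_force: [1.4, 0.6, 0.1]
gripper_width: 0.0855
grasp_force: 0.0
```

Call:
carry_out(series=[{"tx":4,"ty":-7,"tz":0,"yaw":0,"grip":1},{"tx":4,"ty":-7,"tz":0,"yaw":0,"grip":1},{"tx":4,"ty":-7,"tz":0,"yaw":0,"grip":1}])

```text
time: 1.88
ee_pos: [0.4627, 0.0971, 0.4049]
tcp_rot: [180.0, -0.0, 79.6]
wrist_force: [0.7, 0.3, 0.6]
gripper_width: 0.086
grasp_force: 0.0
```

```bash
python3 - <<'E'
from h import *
s=bot.read_state(); print(s['ee_pos'],s['tcp_rot'],abs(s['joint_velocities']).max())
im,d,p=cap('wrist'); cv2.imwrite('pics/w1.png',im); np.savez('w1.npz',d=d,E=p['extrinsics'])
print({k:(np.round(v,3).tolist()) for k,v in p.items()})
for q in ('holder','seat','stop_top','hood_edge','spring_plate'):
    for r in bot.regions_of(q,'wrist')[:2]:
        m=r['pixels']; v,u=np.nonzero(m&(d>0)); W=world(u,v,d[v,u],p)
        print(q,round(r['conf'],2),np.round(r['rect']),W.mean(0).round(3),np.percentile(W,2,0).round(3),np.percentile(W,98,0).round(3))
E
```

```text
[0.46266147 0.09706094 0.40486094] [ 1.79980322e+02 -7.92848332e-03  7.96494937e+01] 3.0043939270033317
{'fx': 318.099, 'fy': 318.099, 'cx': 310.799, 'cy': 200.982, 'extrinsics': [[0.984, 0.172, 0.054, 0.476], [-0.18, 0.937, 0.3, 0.174], [0.001, -0.305, 0.952, 0.373], [0.0, 0.0, 0.0, 1.0]]}
holder 0.64 [336. 157.  67. 178.] [0.488 0.111 0.04 ] [0.451 0.023 0.005] [0.522 0.188 0.07 ]
seat 0.58 [333. 156.  71. 176.] [0.487 0.111 0.04 ] [0.451 0.022 0.005] [0.521 0.189 0.07 ]
hood_edge 0.71 [335. 157.  65. 176.] [0.488 0.111 0.04 ] [0.451 0.022 0.005] [0.522 0.189 0.07 ]
```

View pics/w1.png

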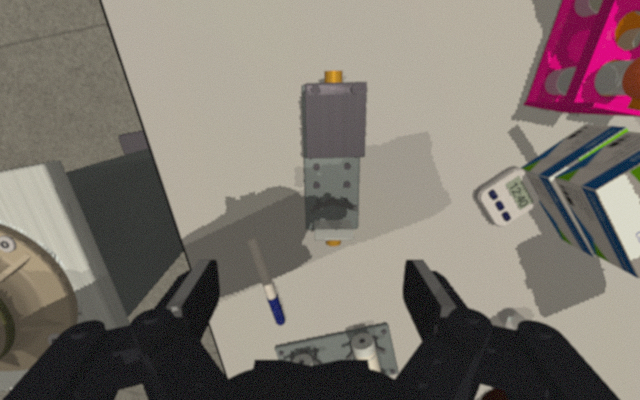

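```bash
python3 - <<'E'
from h import *
f=np.load('w1.npz'); d=f['d']; p=bot.camera_params('wrist'); p['extrinsics']=f['E']
v,u=np.mgrid[:400,:640]; W=world(u,v,d,p)
im=cv2.imread('pics/w1.png')
box=(v>60)&(v<256)&(u>285)&(u<390)&(d>0)
bench=W[(v>100)&(v<150)&(u>200)&(u<280)][:,2]; print('bench z',np.median(bench))
def rect(m,n):
    m=cv2.morphologyEx(m.astype(np.uint8),cv2.MORPH_OPEN,np.ones((3,3)))>0
    k,l,st,_=cv2.connectedComponentsWithStats(m.astype(np.uint8)); i=1+st[1:,4].argmax(); m=l==i
    P=W[m]; c,s,a=cv2.minAreaRect((P[:,:2]*1000).astype(np.float32)); print(n,m.sum(),np.round(c,1),np.round(s,1),round(a,2),P[:,2].mean().round(4))
hood=box&(W[...,2]>.06)&(W[...,2]<.08)&(v<165); rect(hood,'hood')
rect(box&(W[...,2]>.004)&(W[...,2]<.014),'base')
rect(box&(W[...,2]>.035)&(W[...,2]<.05)&(v>180),'stoplip')
# column profile along the middle (holder axis)
for r in range(150,250,3):
    print(r, W[r,334].round(4), W[r,318].round(4)[2],W[r,350].round(4)[2])
# color edges of the hood sides/front in image -> lines at z=.07
E
```

```text
bench z -0.0013852188643865837
hood 4496 [495.3 151.5] [68.1 56.1] 81.0 0.0689
base 3296 [481.5  65.9] [96.8 65.4] 80.99 0.0068
stoplip 490 [474.4  21.7] [20.5 43.6] 81.2 0.0399
150 [0.4899 0.1247 0.0682] 0.0703 0.0686
153 [0.4894 0.122  0.0686] 0.0696 0.0686
156 [0.489  0.1191 0.0688] 0.0686 0.0687
159 [0.4911 0.1043 0.0061] 0.0075 0.0059
162 [0.4904 0.1013 0.0086] 0.0075 0.007
165 [0.4899 0.0975 0.0071] 0.0076 0.0101
168 [0.4893 0.0942 0.0078] 0.0079 0.0066
171 [0.4887 0.0908 0.0083] 0.007 0.0074
174 [0.4882 0.087  0.0073] 0.0066 0.0074
177 [0.4876 0.0833 0.0069] 0.0065 0.0059
180 [0.4871 0.0796 0.0062] 0.0072 0.0065
183 [0.4865 0.0762 0.0073] 0.0086 0.006
186 [0.4859 0.0723 0.0063] 0.0074 0.0076
189 [0.4853 0.0684 0.0055] 0.0067 0.0071
192 [0.4847 0.0652 0.0069] 0.0063 0.0072
195 [0.4841 0.0615 0.007 ] 0.006 0.0061
198 [0.4835 0.0585 0.0094] 0.0086 0.0068
201 [0.4827 0.0576 0.0178] 0.0202 0.0065
204 [0.4822 0.0537 0.0172] 0.0298 0.0333
207 [0.4817 0.0463 0.0066] 0.0318 0.0358
210 [0.4811 0.0424 0.0062] 0.0074 0.0067
213 [0.4805 0.0394 0.0087] 0.0073 0.007
216 [0.4799 0.0351 0.0073] 0.0073 0.0071
219 [0.4792 0.0311 0.007 ] 0.0069 0.006
222 [0.4786 0.031  0.0165] 0.0152 0.0073
225 [0.4779 0.0309 0.0256] 0.0245 0.0274
228 [0.4773 0.0312 0.0351] 0.0346 0.0351
231 [0.4767 0.0287 0.038 ] 0.0374 0.0392
234 [0.4761 0.0268 0.0418] 0.0403 0.0405
237 [0.4755 0.0235 0.0427] 0.0441 0.0427
240 [0.4749 0.0177 0.038 ] -0.0011 -0.0021
243 [0.4743 0.014  0.0382] -0.0016 -0.0018
246 [ 0.4734 -0.0088 -0.0007] -0.0014 -0.0005
249 [ 0.4727 -0.0132 -0.0011] -0.0007 -0.0011
```

Call:
carry_out(series=[{"tx":2.9,"ty":-28,"tz":-10.5,"yaw":0.25,"grip":1},{"tx":2.9,"ty":-28,"tz":-10.5,"yaw":0.25,"grip":1},{"tx":2.9,"ty":-28,"tz":-10.5,"yaw":0.25,"grip":1},{"tx":2.9,"ty":-28,"tz":-10.5,"yaw":0.25,"grip":1},{"tx":2.9,"ty":-28,"tz":-10.5,"yaw":0.25,"grip":1},{"tx":2.9,"ty":-28,"tz":-10.5,"yaw":0.25,"grip":1},{"tx":2.9,"ty":-28,"tz":-10.5,"yaw":0.25,"grip":1}])

```text
time: 3.05
ee_pos: [0.4915, -0.1807, 0.2994]
tcp_rot: [-180.0, -0.0, 94.2]
wrist_force: [0.0, -0.4, 0.3]
gripper_width: 0.085
grasp_force: 0.0
```

```bash
python3 - <<'E'
from h import *
s=bot.read_state(); print(s['time'],s['ee_pos'],s['tcp_rot'],abs(s['joint_velocities']).max())
im,d,p=cap('wrist'); cv2.imwrite('pics/w2.png',im)
for q in ('long_cartridge','short_cartridge'):
    for r in bot.regions_of(q,'wrist')[:2]:
        m=cv2.erode(r['pixels'].astype(np.uint8),np.ones((3,3)))>0; v,u=np.nonzero(m&(d>0)); W=world(u,v,d[v,u],p)
        t=np.percentile(W[:,2],90); W=W[W[:,2]>.036]
        print(q,round(r['conf'],2),np.round(r['rect']),W.mean(0).round(4),t, cv2.minAreaRect((W[:,:2]*1000).astype(np.float32)))
E
```

```text
3.05 [ 0.49148931 -0.180669    0.2994331 ] [-1.79958866e+02 -2.84747503e-02  9.42179882e+01] 1.633067934480102
long_cartridge 0.72 [312. 210.  44. 145.] [ 0.491  -0.1789  0.0479] 0.050441808531679594 ((490.8907470703125, -183.8655242919922), (27.808170318603516, 109.01545715332031), 3.338935613632202)
short_cartridge 0.83 [198. 208.  47. 111.] [ 0.4099 -0.1839  0.0471] 0.05038956757586034 ((407.9956359863281, -187.63465881347656), (26.768901824951172, 77.74689483642578), 3.8875794410705566)
```

View pics/w2.png

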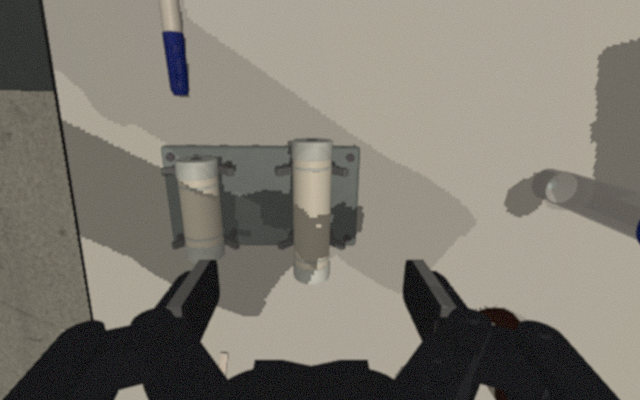

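Call:
carry_out(series=[{"tx":0,"ty":-1.2,"tz":-4,"yaw":-0.005,"grip":1},{"tx":0,"ty":-1.2,"tz":-8,"yaw":-0.005,"grip":1},{"tx":0,"ty":-1.2,"tz":-10.7,"yaw":-0.005,"grip":1},{"tx":0,"ty":-1.2,"tz":-10.7,"yaw":-0.005,"grip":1},{"tx":0,"ty":-1.2,"tz":-10.7,"yaw":-0.005,"grip":-1},{"tx":0,"ty":-1.2,"tz":-10.7,"yaw":-0.005,"grip":-1},{"tx":0,"ty":-1.2,"tz":-10.7,"yaw":-0.005,"grip":-1},{"tx":0,"ty":-1.2,"tz":-10.7,"yaw":-0.005,"grip":-1}])

```text
time: 4.2
ee_pos: [0.4923, -0.1934, 0.1939]
tcp_rot: [179.8, 0.0, 93.9]
wrist_force: [1.7, 1.4, 6.8]
gripper_width: 0.0281
grasp_force: 58.8
```

Call:
carry_out(series=[{"tx":0,"ty":0,"tz":4,"yaw":0,"grip":-1},{"tx":0,"ty":0,"tz":7,"yaw":0,"grip":-1},{"tx":4,"ty":5,"tz":7,"yaw":-0.1,"grip":-1},{"tx":8,"ty":10,"tz":7,"yaw":-0.2,"grip":-1},{"tx":10.8,"ty":14.3,"tz":7,"yaw":-0.225,"grip":-1},{"tx":10.8,"ty":14.3,"tz":7,"yaw":-0.225,"grip":-1},{"tx":10.8,"ty":14.3,"tz":3,"yaw":-0.225,"grip":-1},{"tx":10.8,"ty":14.3,"tz":2,"yaw":-0.225,"grip":-1}])

```text
time: 5.2
ee_pos: [0.5977, -0.0509, 0.2104]
tcp_rot: [-179.7, 0.1, 81.0]
wrist_force: [-0.1, -0.2, -0.9]
gripper_width: 0.0282
grasp_force: 59.5
```

```bash
python3 - <<'E'
from h import *
s=bot.read_state(); print(s['time'],s['ee_pos'],s['tcp_rot'],s['wrist_force'],s['gripper_width'])
im,d,p=cap('wrist'); cv2.imwrite('pics/w3.png',im)
for r in bot.regions_of('long_cartridge','wrist')[:2]:
    m=cv2.erode(r['pixels'].astype(np.uint8),np.ones((3,3)))>0; v,u=np.nonzero(m&(d>0)); W=world(u,v,d[v,u],p)
    print(round(r['conf'],2),np.round(r['rect']),W.mean(0).round(4),np.percentile(W,[2,98],axis=0).round(3), cv2.minAreaRect((W[:,:2]*1000).astype(np.float32)))
    a=np.array([.156,.988]); t=(W[:,:2]-s['ee_pos'][:2])@a
    for k in np.arange(-.07,.08,.01):
        q=W[(t>k)&(t<k+.01)]
        if len(q)>5: print(round(k+.005,3),np.percentile(q[:,2],90).round(4),len(q))
im,d,p=cap('scene')
u,v=proj(s['ee_pos']-np.array([0,0,.155]),p);u,v=int(u),int(v)
A=cv2.resize(im[v-60:v+60,u-80:u+80],None,fx=4,fy=4,interpolation=2);cv2.imwrite('pics/s3.png',np.vstack([A]))
E
```

```text
5.2 [ 0.59771268 -0.05091517  0.21039694] [-1.79730355e+02  5.57653845e-02  8.09631648e+01] [-0.11375238 -0.24108101 -0.85708213] 0.028152849211278003
0.63 [309. 248.  76. 231.] [ 0.5998 -0.0288  0.064 ] [[ 0.583 -0.081  0.057]
 [ 0.616  0.012  0.067]] ((598.3741455078125, -37.79348373413086), (102.14852905273438, 28.285991668701172), 80.94831085205078)
-0.035 0.0662 345
-0.025 0.0667 1042
-0.015 0.0665 1101
-0.005 0.0665 1156
0.005 0.0665 1277
0.015 0.0665 1367
0.025 0.0665 1474
0.035 0.0664 1567
0.045 0.0666 1700
0.055 0.067 1888
0.065 0.0668 1128
```

View pics/s3.png

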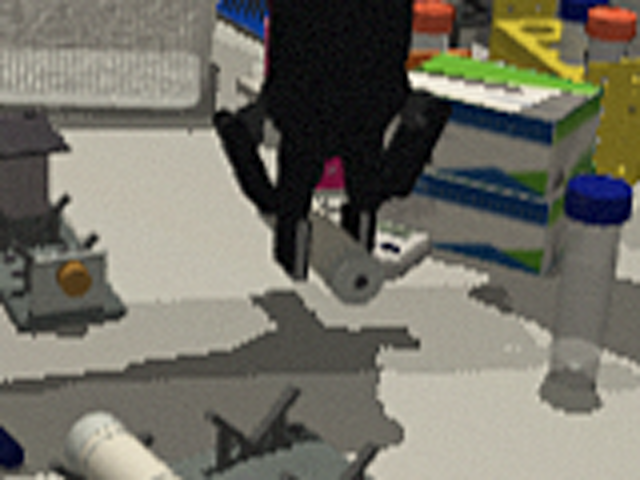

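Call:
carry_out(series=[{"tx":-2,"ty":-1.6,"tz":3,"yaw":0.1,"grip":-1},{"tx":-6,"ty":-4.5,"tz":3,"yaw":0.2,"grip":-1},{"tx":-10.9,"ty":-8.1,"tz":3,"yaw":0.225,"grip":-1},{"tx":-10.9,"ty":-8.1,"tz":3,"yaw":0.225,"grip":-1},{"tx":-10.9,"ty":-8.1,"tz":0,"yaw":0.225,"grip":-1},{"tx":-10.9,"ty":-8.1,"tz":-1.5,"yaw":0.225,"grip":-1},{"tx":-10.9,"ty":-8.1,"tz":-2.2,"yaw":0.225,"grip":-1},{"tx":-10.9,"ty":-8.1,"tz":-2.2,"yaw":0.225,"grip":-1}])

```text
time: 6.35
ee_pos: [0.4898, -0.1312, 0.1909]
tcp_rot: [-179.8, -0.1, 93.9]
wrist_force: [-7.5, 2.8, 6.3]
gripper_width: 0.0282
grasp_force: 62.9
```

```bash
cat > sl.py <<'E'
from h import *
def slope():
    s=bot.read_state(); print(s['time'],s['ee_pos'].round(4),s['tcp_rot'].round(2),s['wrist_force'].round(1),s['gripper_width'])
    im,d,p=cap('wrist'); R=bot.regions_of('long_cartridge','wrist')
    y=np.deg2rad(s['tcp_rot'][2]); a=np.array([np.cos(y),np.sin(y)])
    for r in R[:2]:
        m=cv2.erode(r['pixels'].astype(np.uint8),np.ones((3,3)))>0; v,u=np.nonzero(m&(d>0)); W=world(u,v,d[v,u],p)
        t=(W[:,:2]-s['ee_pos'][:2])@a; T=[];Z=[]
        for k in np.arange(-.08,.08,.005):
            q=W[(t>k)&(t<k+.005),2]
            if len(q)>60: T.append(k+.0025);Z.append(np.percentile(q,90))
        T=np.array(T);Z=np.array(Z); f=np.polyfit(T,Z,1); f=np.polyfit(T[abs(Z-np.polyval(f,T))<.004],Z[abs(Z-np.polyval(f,T))<.004],1)
        print('conf',round(r['conf'],2),'t',T.min().round(4),T.max().round(4),'slope',np.degrees(np.arctan(f[0])).round(2),'top z at hand',f[1].round(4),'rect',np.round(r['rect']),'top z',(Z*1000).round(1))
    return im,d,p
E
python3 - <<'E'
from sl import *
im,d,p=slope(); cv2.imwrite('pics/w4.png',im)
E
```

```text
6.35 [ 0.4898 -0.1312  0.1909] [-1.7984e+02 -1.0000e-01  9.3890e+01] [-7.5  2.8  6.3] 0.028165603503914203
conf 0.64 t -0.0325 0.0625 slope -5.26 top z at hand 0.0485 rect [313. 251.  75. 226.] top z [45.6 51.  50.9 50.2 49.6 49.2 48.8 48.2 47.8 47.3 46.8 46.3 45.9 45.3
 44.8 44.4 44.2 43.7 43.5 43. ]
```

View pics/w4.png

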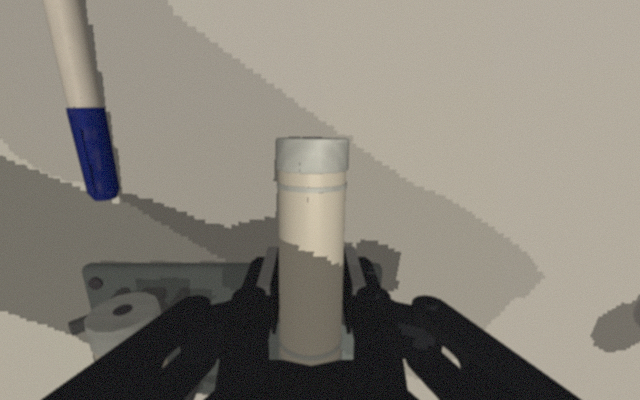

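Call:
carry_out(series=[{"tx":-0.15,"ty":0,"tz":-0.25,"yaw":0,"grip":-1},{"tx":-0.15,"ty":0,"tz":-0.5,"yaw":0,"grip":-1},{"tx":-0.15,"ty":0,"tz":-0.5,"yaw":0,"grip":-1}])

```text
time: 6.82
ee_pos: [0.489, -0.131, 0.1872]
tcp_rot: [-180.0, -0.1, 93.9]
wrist_force: [-10.2, 5.2, 19.1]
gripper_width: 0.0279
grasp_force: 66.2
```

```bash
python3 -c "
from sl import *
slope()"
```

```text
6.825 [ 0.489  -0.131   0.1872] [-1.7998e+02 -1.3000e-01  9.3910e+01] [-10.2   5.2  19.1] 0.027930797210880036
conf 0.81 t -0.0275 0.0675 slope -9.74 top z at hand 0.0458 rect [314. 249.  72. 227.] top z [47.6 50.5 49.5 48.6 47.6 46.7 45.7 44.8 43.8 42.8 41.9 40.9 40.1 39.1
 38.1 37.4 36.3 35.9 35.  34.6]
```

Call:
carry_out(series=[{"tx":-0.2,"ty":0,"tz":-0.25,"yaw":0,"grip":-1},{"tx":-0.2,"ty":0,"tz":-0.45,"yaw":0,"grip":-1},{"tx":-0.2,"ty":0,"tz":-0.45,"yaw":0,"grip":-1}])

```text
time: 7.3
ee_pos: [0.4883, -0.131, 0.1842]
tcp_rot: [179.8, -0.1, 93.9]
wrist_force: [-10.9, 7.4, 32.4]
gripper_width: 0.0281
grasp_force: 70.1
```

```bash
python3 -c "
from sl import *
slope()"
```

```text
7.3 [ 0.4883 -0.131   0.1842] [ 1.7981e+02 -1.3000e-01  9.3940e+01] [-10.9   7.4  32.4] 0.028075420926822716
conf 0.58 t -0.0225 0.0675 slope -14.72 top z at hand 0.0447 rect [310. 248.  70. 233.] top z [50.4 49.6 48.3 46.8 45.5 44.1 42.8 41.6 40.  38.7 37.3 36.  34.6 33.3
 32.1 30.6 29.7 28.5 27.8]
```

Call:
carry_out(series=[{"tx":0,"ty":0.3,"tz":3,"yaw":0,"grip":-1},{"tx":0,"ty":1,"tz":6.5,"yaw":0,"grip":-1},{"tx":-0.3,"ty":6,"tz":6.5,"yaw":-0.1,"grip":-1},{"tx":-0.8,"ty":12,"tz":6.5,"yaw":-0.226,"grip":-1},{"tx":-1.0,"ty":17.2,"tz":5.5,"yaw":-0.226,"grip":-1},{"tx":-1.0,"ty":17.2,"tz":5.5,"yaw":-0.226,"grip":-1},{"tx":-1.0,"ty":17.2,"tz":5.5,"yaw":-0.226,"grip":-1}])

```text
time: 8.28
ee_pos: [0.4771, 0.0403, 0.2366]
tcp_rot: [180.0, 0.0, 81.0]
wrist_force: [0.2, -1.2, -1.0]
gripper_width: 0.0283
grasp_force: 65.9
```

```bash
python3 - <<'E'
from sl import *
im,d,p=slope(); cv2.imwrite('pics/w5.png',im)
v,u=np.mgrid[:400,:640]; W=world(u,v,d,p)
m=(W[...,2]>.063)&(W[...,2]<.074)&(W[...,1]>.112)&(W[...,1]<.2)&(W[...,0]>.44)&(W[...,0]<.54)&(d>0)
print(m.sum(),cv2.minAreaRect((W[m][:,:2]*1000).astype(np.float32)),W[m][:,2].mean())
E
```

```text
8.275 [0.4771 0.0403 0.2366] [1.7997e+02 2.0000e-02 8.0970e+01] [ 0.2 -1.2 -1. ] 0.028256377219973927
conf 0.71 t -0.0225 0.0675 slope -12.81 top z at hand 0.0967 rect [313. 248.  73. 231.] top z [101.9 100.8  99.6  98.5  97.3  96.1  94.9  93.7  92.7  91.4  90.2  89.1
  87.8  86.7  85.8  84.4  83.8  82.6  82.1]
14115 ((492.7010803222656, 135.4302215576172), (35.190189361572266, 56.46595764160156), 80.93682861328125) 0.06894112853623245
```

View pics/w5.png

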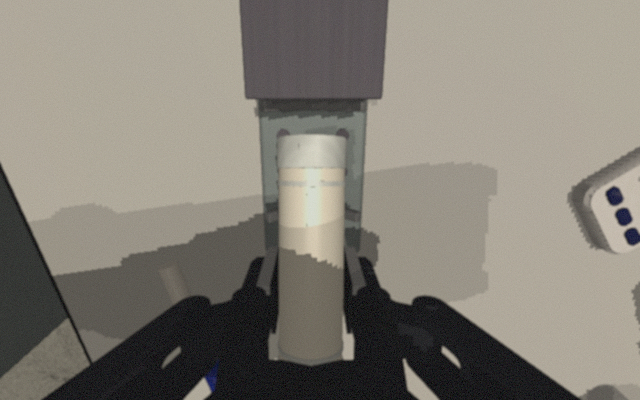

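Call:
carry_out(series=[{"tx":0.05,"ty":0,"tz":-1.0,"yaw":0,"grip":-1},{"tx":0.15,"ty":0.6,"tz":-1.7,"yaw":0,"grip":-1},{"tx":0.2,"ty":0.9,"tz":-1.9,"yaw":0,"grip":-1},{"tx":0.2,"ty":0.9,"tz":-1.95,"yaw":0,"grip":-1},{"tx":0.3,"ty":1.6,"tz":-2.1,"yaw":0,"grip":-1},{"tx":0.47,"ty":2.6,"tz":-2.3,"yaw":0,"grip":-1},{"tx":0.47,"ty":2.6,"tz":-2.3,"yaw":0,"grip":-1}])

```text
time: 9.25
ee_pos: [0.4816, 0.0671, 0.2132]
tcp_rot: [180.0, 0.0, 81.0]
wrist_force: [0.3, -3.9, -0.0]
gripper_width: 0.0284
grasp_force: 66.1
```

```bash
python3 - <<'E'
from sl import *
im,d,p=slope()
im2,_,_=cap('scene'); A=cv2.resize(im2[140:240,250:370],None,fx=5,fy=5,interpolation=2); cv2.imwrite('pics/s6.png',A)
E
```

```text
9.25 [0.4816 0.0671 0.2132] [1.7998e+02 3.0000e-02 8.1020e+01] [ 0.3 -3.9 -0. ] 0.02842501693164463
conf 0.81 t -0.0225 0.0475 slope -12.74 top z at hand 0.0732 rect [310. 271.  69. 188.] top z [78.2 77.3 76.1 74.8 73.8 72.7 71.5 70.4 69.3 68.  66.9 65.9 64.8 63.4
 62.7]
```

View pics/s6.png

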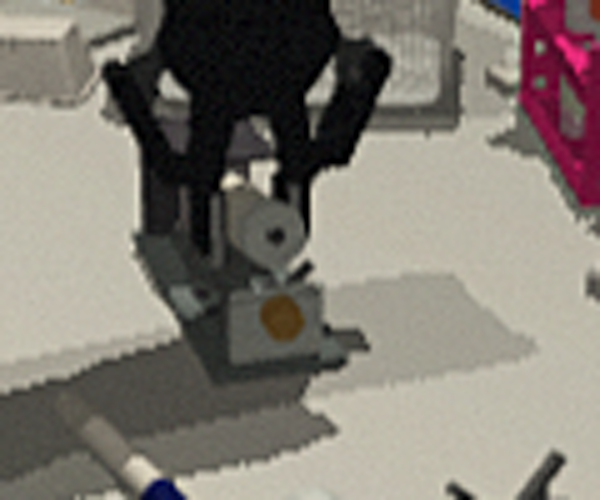

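Call:
carry_out(series=[{"tx":0.1,"ty":0.65,"tz":-0.25,"yaw":0,"grip":-1},{"tx":0.24,"ty":1.5,"tz":-0.55,"yaw":0,"grip":-1},{"tx":0.24,"ty":1.5,"tz":-0.55,"yaw":0,"grip":-1},{"tx":0.24,"ty":1.5,"tz":-0.55,"yaw":0,"grip":-1}])

```text
time: 9.9
ee_pos: [0.4839, 0.0807, 0.2077]
tcp_rot: [180.0, 0.1, 80.9]
wrist_force: [-1.7, -7.1, 2.6]
gripper_width: 0.0283
grasp_force: 66.3
```

```bash
python3 -c "
from sl import *
slope()"
```

```text
9.9 [0.4839 0.0807 0.2077] [1.800e+02 6.000e-02 8.089e+01] [-1.7 -7.1  2.6] 0.02831813882860984
conf 0.57 t -0.0225 0.0325 slope -12.21 top z at hand 0.0676 rect [310. 291.  65. 146.] top z [72.5 71.5 70.4 69.2 68.2 67.1 66.1 64.8 63.9 62.7 61.6 60.8]
```

Call:
carry_out(series=[{"tx":0,"ty":0,"tz":-0.4,"yaw":0,"grip":-1},{"tx":0,"ty":0,"tz":-0.8,"yaw":0,"grip":-1},{"tx":0,"ty":0,"tz":-1.1,"yaw":0,"grip":-1},{"tx":0,"ty":0,"tz":-1.1,"yaw":0,"grip":-1}])

```text
time: 10.5
ee_pos: [0.4843, 0.0804, 0.1972]
tcp_rot: [179.9, 0.0, 80.9]
wrist_force: [-3.1, -8.0, 9.4]
gripper_width: 0.028
grasp_force: 66.8
```

```bash
python3 -c "
from sl import *
slope()"
```

```text
10.5 [0.4843 0.0804 0.1972] [1.7995e+02 3.0000e-02 8.0860e+01] [-3.1 -8.   9.4] 0.02804289201732717
conf 0.86 t -0.0225 0.0275 slope -10.7 top z at hand 0.0572 rect [309. 296.  68. 138.] top z [61.5 60.5 59.6 58.7 57.7 56.7 55.8 54.8 53.9 53.  52.1]
```

Call:
carry_out(series=[{"tx":0,"ty":0,"tz":-0.25,"yaw":0,"grip":-1},{"tx":0,"ty":0,"tz":-0.5,"yaw":0,"grip":-1},{"tx":0,"ty":0,"tz":-0.6,"yaw":0,"grip":-1},{"tx":0,"ty":0,"tz":-0.6,"yaw":0,"grip":-1}])

```text
time: 11.1
ee_pos: [0.4845, 0.0796, 0.1919]
tcp_rot: [179.9, 0.0, 80.8]
wrist_force: [-5.0, -9.9, 17.5]
gripper_width: 0.0287
grasp_force: 68.8
```

```bash
python3 -c "
from sl import *
slope()"
```

```text
11.1 [0.4845 0.0796 0.1919] [1.7991e+02 3.0000e-02 8.0800e+01] [-5.  -9.9 17.5] 0.028724932269789512
conf 0.65 t -0.0275 0.0275 slope -3.97 top z at hand 0.0525 rect [311. 297.  66. 133.] top z [54.  54.2 53.8 53.5 53.1 52.7 52.3 51.9 51.6 51.2 50.8 50.6]
```

Call:
carry_out(series=[{"tx":0,"ty":0,"tz":-0.2,"yaw":0,"grip":-1},{"tx":0,"ty":0,"tz":-0.35,"yaw":0,"grip":-1},{"tx":0,"ty":0,"tz":-0.35,"yaw":0,"grip":-1}])

```text
time: 11.58
ee_pos: [0.4846, 0.0798, 0.1888]
tcp_rot: [179.9, -0.0, 80.8]
wrist_force: [-7.4, -10.0, 23.1]
gripper_width: 0.0284
grasp_force: 70.4
```

```bash
python3 -c "
from sl import *
slope()"
```

```text
11.575 [0.4846 0.0798 0.1888] [ 1.7992e+02 -1.0000e-02  8.0800e+01] [ -7.4 -10.   23.1] 0.02842086660737421
conf 0.69 t -0.0275 0.0275 slope -0.17 top z at hand 0.05 rect [309. 302.  67. 126.] top z [49.9 50.1 50.2 50.2 50.1 50.1 50.  50.  50.  49.9 49.9 50. ]
conf 0.62 t -0.0525 0.0775 slope 0.18 top z at hand 0.0695 rect [308. 180. 227. 361.] top z [20.5 22.7  7.4  7.4 69.5 69.7 69.8 69.7 69.8 69.7 69.7 69.8 69.8]
```

Call:
carry_out(series=[{"tx":0,"ty":0,"tz":0.1,"yaw":0,"grip":-1},{"tx":-0.05,"ty":-0.3,"tz":0.1,"yaw":0,"grip":-1},{"tx":-0.1,"ty":-0.6,"tz":0.1,"yaw":0,"grip":-1},{"tx":-0.1,"ty":-0.6,"tz":0.1,"yaw":0,"grip":-1}])

```text
time: 12.18
ee_pos: [0.484, 0.0771, 0.1893]
tcp_rot: [179.8, -0.2, 81.0]
wrist_force: [2.2, 3.4, 6.1]
gripper_width: 0.0286
grasp_force: 68.6
```

```bash
python3 -c "
from sl import *
slope()"
```

```text
12.175 [0.484  0.0771 0.1893] [179.84  -0.2   81.  ] [2.2 3.4 6.1] 0.028567000416308753
conf 0.9 t -0.0275 0.0325 slope -0.4 top z at hand 0.0504 rect [310. 297.  70. 137.] top z [50.4 50.6 50.6 50.6 50.5 50.5 50.4 50.4 50.2 50.2 50.3 50.1 50.3]
```

Call:
carry_out(series=[{"tx":0,"ty":0,"tz":0,"yaw":0,"grip":1},{"tx":0,"ty":0,"tz":0,"yaw":0,"grip":1},{"tx":0,"ty":0,"tz":0,"yaw":0,"grip":1},{"tx":0,"ty":0,"tz":0,"yaw":0,"grip":1},{"tx":0,"ty":0,"tz":4,"yaw":0,"grip":1},{"tx":0,"ty":0,"tz":10,"yaw":0,"grip":1},{"tx":0,"ty":0,"tz":14,"yaw":0,"grip":1},{"tx":0,"ty":0,"tz":14,"yaw":0,"grip":1}])

```text
time: 13.28
ee_pos: [0.4839, 0.0754, 0.3312]
tcp_rot: [179.7, -0.2, 80.9]
wrist_force: [-0.5, 0.2, -0.6]
gripper_width: 0.0854
grasp_force: 0.0
```

```bash
python3 - <<'E'
from sl import *
im,d,p=slope(); np.set_printoptions(suppress=True)
v,u=np.mgrid[:400,:640]; W=world(u,v,d,p); X=W[...,:2]-np.array([.4848,.0853]); t=X@[.157,.988]; l=X@[.988,-.157]
for k in np.arange(-.075,.04,.005):
    q=W[(t>k)&(t<k+.005)&(abs(l)<.004)&(d>0)][:,2]; print(round(k+.0025,4),np.percentile(q,50).round(4) if len(q) else None)
im2,_,_=cap('scene'); A=cv2.resize(im2[150:230,260:340],None,fx=5,fy=5,interpolation=2)
B=cv2.resize(im[60:380,150:470],(400,400)); cv2.imwrite('pics/s7.png',np.hstack([A,B]))
for r in bot.regions_of('short_cartridge','scene')[:1]: print(r['rect'])
E
```

```text
13.275 [0.4839 0.0754 0.3312] [179.72  -0.22  80.94] [-0.5  0.2 -0.6] 0.08543946548514048
conf 0.68 t -0.0425 0.0375 slope -0.91 top z at hand 0.0507 rect [309. 200.  34. 100.] top z [51.7 51.6 51.3 51.1 50.9 50.7 51.  50.8 50.6 50.5 50.5 50.6 50.3 50.5
 50.3 50.3 50.4]Traceback (most recent call last):
  File "<stdin>", line 2, in <module>
  File "sl.py", line 12, in slope
    T=np.array(T);Z=np.array(Z); f=np.polyfit(T,Z,1); f=np.polyfit(T[abs(Z-np.polyval(f,T))<.004],Z[abs(Z-np.polyval(f,T))<.004],1)
                                                        ~~~~~~~~~~^^^^^^^^^^^^^^^^^^^^^^^^^^^^^^^^^^^^^^^^^^^^^^^^^^^^^^^^^^^^^^^^^
    raise TypeError("expected non-empty vector for x")
TypeError: expected non-empty vector for x
```

```bash
python3 - <<'E'
from h import *
im,d,p=cap('wrist')
v,u=np.mgrid[:400,:640]; W=world(u,v,d,p); X=W[...,:2]-np.array([.4848,.0853]); t=X@[.157,.988]; l=X@[.988,-.157]
for k in np.arange(-.075,.04,.004):
    q=W[(t>k)&(t<k+.004)&(abs(l)<.004)&(d>0)][:,2]; print(round(k+.002,4),np.percentile(q,50).round(4) if len(q) else None)
m=(abs(l)<.02)&(W[...,2]>.035)&(W[...,2]<.06)&(t>-.058)&(t<.03); L=l[m&(W[...,2]>.047)]; print('lateral',L.mean(),'rows')
im2,_,_=cap('scene'); A=cv2.resize(im2[150:230,260:340],None,fx=5,fy=5,interpolation=2)
B=cv2.resize(im[60:380,150:470],(400,400)); cv2.imwrite('pics/s7.png',np.hstack([A,B]))
for r in bot.regions_of('short_cartridge','scene')[:1]: print(r['rect'])
E
```

```text
-0.073 0.0388
-0.069 0.0387
-0.065 0.0435
-0.061 0.0424
-0.057 None
-0.053 0.0514
-0.049 0.0517
-0.045 0.0512
-0.041 0.0507
-0.037 0.0507
-0.033 0.0506
-0.029 0.0506
-0.025 0.0503
-0.021 0.0505
-0.017 0.0501
-0.013 0.0502
-0.009 0.0501
-0.005 0.0502
-0.001 0.2285
0.003 0.2349
0.007 0.0499
0.011 0.05
0.015 0.0499
0.019 0.0496
0.023 0.0499
0.027 0.0497
0.031 0.0502
0.035 0.0688
0.039 0.069
lateral 4.254749505211241e-05 rows
[321.2, 257.1, 38.6, 31.5]
```

View pics/s7.png

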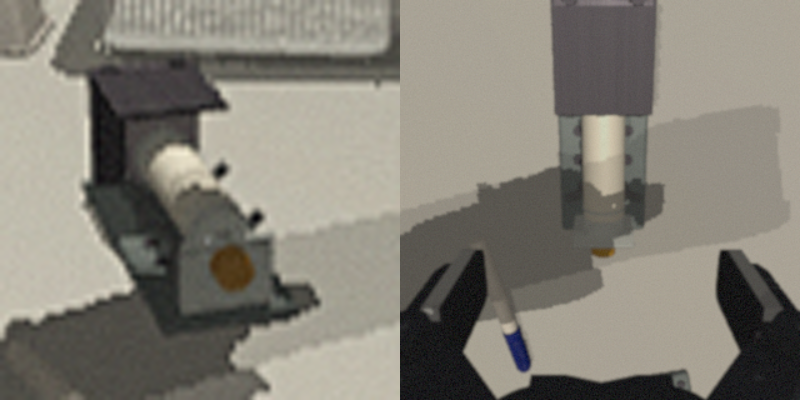

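Call:
carry_out(series=[{"tx":-0.5,"ty":-2.8,"tz":-3,"yaw":0,"grip":-1},{"tx":-0.5,"ty":-2.8,"tz":-7,"yaw":0,"grip":-1},{"tx":-0.5,"ty":-2.8,"tz":-8.5,"yaw":0,"grip":-1},{"tx":-0.5,"ty":-2.8,"tz":-9.5,"yaw":0,"grip":-1},{"tx":-0.5,"ty":-2.8,"tz":-10.2,"yaw":0,"grip":-1},{"tx":-0.5,"ty":-2.8,"tz":-10.6,"yaw":0,"grip":-1},{"tx":-0.5,"ty":-2.8,"tz":-10.8,"yaw":0,"grip":-1},{"tx":-0.5,"ty":-2.8,"tz":-10.8,"yaw":0,"grip":-1}])

```text
time: 14.52
ee_pos: [0.4787, 0.0468, 0.2243]
tcp_rot: [180.0, -0.2, 80.9]
wrist_force: [-23.2, -3.7, 56.7]
gripper_width: 0.0006
grasp_force: 28.5
```

Call:
carry_out(series=[{"tx":0,"ty":0,"tz":1,"yaw":0,"grip":-1},{"tx":0,"ty":0,"tz":6,"yaw":0,"grip":-1},{"tx":0.5,"ty":2.8,"tz":10.8,"yaw":0,"grip":1},{"tx":0.5,"ty":2.8,"tz":10.8,"yaw":0,"grip":1},{"tx":0.5,"ty":2.8,"tz":10.8,"yaw":0,"grip":1},{"tx":0.5,"ty":2.8,"tz":10.8,"yaw":0,"grip":1}])

```text
time: 15.28
ee_pos: [0.4824, 0.075, 0.3273]
tcp_rot: [-179.9, 0.1, 80.9]
wrist_force: [0.2, 0.1, 1.0]
gripper_width: 0.072
grasp_force: 0.0
```

```bash
python3 - <<'E'
from h import *
im,d,p=cap('wrist')
v,u=np.mgrid[:400,:640]; W=world(u,v,d,p); X=W[...,:2]-np.array([.4848,.0853]); t=X@[.157,.988]; l=X@[.988,-.157]
T=[];Z=[]
for k in np.arange(-.055,.03,.004):
    q=W[(t>k)&(t<k+.004)&(abs(l)<.004)&(d>0)][:,2]
    if len(q) and q.max()<.06: T.append(k+.002);Z.append(np.median(q))
T=np.array(T);print((np.array(Z)*1000).round(1)); b=abs(T+.005)<.037; print(np.degrees(np.polyfit(T[b],np.array(Z)[b],1)[0]))
# rear end edge of the cartridge, and reference slope of the hood top and base
m=(abs(l)<.005)&(W[...,2]>.046)&(W[...,2]<.06); print('rear end t',t[m].min())
for n,m in (('hood',(W[...,2]>.06)&(W[...,2]<.08)&(t>.036)&(t<.095)&(abs(l)<.025)),('bench',(abs(W[...,2])<.01)&(abs(t)<.08)&(l>.06)&(l<.12))):
    print(n,np.degrees(np.polyfit(t[m],W[m][:,2],1)[0]))
print(bot.read_state()['time'])
E
```

```text
[50.6 50.6 50.3 49.8 50.3 49.8 50.  50.  50.  49.9 49.8 49.9 50.2 49.8
 49.9 49.9 49.8 49.8 49.8 49.8]
-0.1581877225723726
rear end t -0.054949680847229246
hood 0.16717186279074947
bench -0.016617832308060715
15.325
```

Now level (slope about 0.15°, the noise of the reading), with the rear end at y = -55 mm against the stop and the hand clear.

```bash
python3 -c "
from station import bot
print(bot.job_done())"
```

```text
the job is handed in; nothing more can be done
None
```

The long cartridge is loaded in the holder, level and against the end stop. The short one is still on the stand, and the job was handed in at about 15.3 s. After release the rear end sat slightly high, so I pressed it home with the closed fingertips; the wrist force briefly read 57 N there.

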